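Load a sample case on the bench shaker and latch its keeper bar

ROBOT

A 7-joint arm with a two-finger parallel gripper is mounted at the origin on a cart in front of the work surface, level with it; the furniture and walls round the work are solid. World frame = base frame: x ahead of the robot, y to its left, z up, the work surface at z = 0. Lengths are in m, angles in rad, forces in N, time in s.
With the tool pointing down it reaches from about 0.425 to 1.025 m from the base axis. Payload 9.4 kg.
Tool frame: the origin (TCP) lies between the finger pads; the fingertips stand 17 mm ahead of it and the grasp point (between the pads) lies 2 mm behind it (arm.finger_overhang is the distance from the TCP to the fingertips, in m); z points along the fingers, y is the line along which they close (so a half turn about z gives the same grasp; the last joint's range is limited). The gripper opens to 85 mm and grips with 20 to 120 N. Pads are 22 mm wide; open, the fingers measure 114 mm over their backs; the gripper's body (76 mm by 85 mm) begins 54 mm behind the grasp point. The pads swing forward as they close: fully open they stand 13 mm farther back than shut.
Start: joints at [1.23, 0.599, -0.003, 1.599, 0.002, 0.943, -0.08], TCP at [0.189, -0.7, 0.248] pointing down, gripper open.
Joint ranges: [-2.57, 2.57], [-0.35, 1.97], [-1.29, 1.29], [0.11, 2.56], [-1.05, 4.19], [0.11, 1.86], [-2.63, 2.63]. Speed limits (rad/s): [2.22, 2.22, 3.01, 3.01, 3.14, 3.14, 3.14].

INTERFACE

Orientations are given as a rotation vector (axis times angle).
In Python, from plant import observe, eyes, arm gives the robot as it stands. The module is installed in compiled form; this text tells all that it offers.
- The arm moves only by the tool step_arm, never from a script. Its arguments are lists of equal length, an entry for each row: "offset": the shift along the tool's x, y, z in mm, a list of three; "twist": the turn, a rotation vector about the tool's x, y, z in degrees, a list of three; "gripper": the finger opening in mm, from 0 to 85.4. A call has 1 to 10 rows; each row shifts and turns the commanded pose from where the row before left it, along the tool's axes as they then stand; what a row does not reach is not made up. A row lasts 1/8 s, in which the tool goes at most 62.5 mm and 10.7 degrees, less where a joint would pass 70% of its speed; a pose out of reach is approached as far as the arm can. A call with a gripper value outside its range is refused whole. The fingers move at their own pace and stop on an object; "squeeze" is the grip in N (left out, the last holds). Time passes only in rows, so rows that do not move let the fingers close. It gives the time, the measured TCP pose, the force, the opening and the grip force at its end, in the units of the state.
- observe(): the state, without advancing time (a new reading comes with each control period).
- eyes.grab_frame(name): name is "side" or "top"; returns (picture, depth): 384x512x3 uint8, red, green, blue; 384x512 float32, m along the optical axis (not along the pixel's ray), 0 where there is no reading.
- eyes.camera_params(name): a dict with "intrinsics" (3x3 intrinsics, pixels), "R" (3x3) and "t" (3): a world point X has camera coordinates R X + t. Camera axes: x right, y down, z forward; pixel columns grow to the right and rows downward; lengths in m; the calibration is good to about 2 mm. A picture is of the moment at which its call begins. camera_params takes no time and is no camera call.
- arm.hand_in(): hands the job in; it is judged then, once.
The state is a dict: "clock": time; "qpos": joint angles; "dq": joint speeds; "joint_torque": joint torques, N m; "eef_pos": TCP position; "tcp_rot": TCP orientation; "wrist_force": force on the tool from outside, world axes, zero at the start; "wrist_torque": the same for the moment, N m; "finger_gap": finger opening in m; "gripper_force": force on a finger pad.
Only numpy, scipy, OpenCV 4.12 (cv2) and the standard library are available. Lean on these libraries where they do the work, as an engineer would, in place of code of your own. Each camera call takes 0.05 s, during which the arm holds its last target. There are 200 camera calls.

TASK

Load the sample case that sticks out of the filing rack onto the shaker: draw it out by its end, set it flat on the bench and let go, take it again at the middle, where the nest leaves room for fingers, and seat it fully home in the shaker's nest. Then swing the hinged keeper bar shut over it until its end snaps under the spring catch, and take the hand away. Keep the case level all the time, since its wells are full, and do not disturb the other case in the rack or the other things on the bench.

Things in the scene. Friction and masses are not known exactly. Their poses are not given: they have to be found in the camera images.
- case: the sample case to load: clear flat box, four round white wells in a row, 42 wide (x) x 163 long (y) x 22 mm high, 0.11 to 0.23 kg. Origin: centre of its underside; either way round is the same. 60 to 75 mm of its length stand out of the rack, 8 mm above the bench; it must come straight out along rack -x. The nest has room for fingers only beside its middle
- case_rack: grey sheet-metal filing rack, fixed, 172 deep (x) x 105 wide (y) x 43 mm high; origin: centre of its underside, on the bench; open at its -x side. Two bays side by side under a roof, centred at y = -25.5 mm (our case) and y = +25.5 mm (the other case, pushed fully in); each 48 wide x 32 mm high, floors 8 mm above the bench
- rack_mouth (a point): middle of the floor edge at the mouth of our case's bay, 8 mm above the bench; the bench in front of it is free
- shaker: white low bench shaker, fixed, 284 long (y) x 126 mm (x), aluminium platform on top 67 mm above the bench; origin: centre of its underside, on the bench; z up, y along platform and nest; panel with knob on the -x side. Hinge bracket of the keeper at the -y end, spring catch at the +y end, 92 mm and more from the middle
- nest (a point): centre of the nest floor, 67 mm above the bench, axes as the shaker's. It takes the case flat, length along y, with 1.5 mm to spare all round. Thin steel rails 16 mm high stand round it, their lips flared outward by 3.5 mm; the long sides are open over the middle 60 mm, where fingers can reach down beside the case to the platform. Seated, the case's underside is on the nest floor
- keeper (a joint): angle of the keeper bar, rad: 0 = shut, 2 mm above the case's top and under the catch; 1.57 = upright; 2.0 = leaning back on its stop. Starts at 1.7 to 1.95. Stiff hinge: it stays where it is left. At about 0.08 its end rests on the catch roller; 8 to 10 N down on the thumb pad then push it past, and below 0.04 it snaps to 0 by itself. It cannot shut on a case that is not home
- keeper_hinge (a point): hinge axis of the keeper bar, 94 mm above the bench, 100 mm from the nest's centre toward shaker -y; the axis is parallel to the shaker's x, and the shut bar points to shaker +y. Axes: the bar's own, y along it to the free end, z out of its upper face, which looks up when shut
- keeper_end (a point): middle of the flat steel bar near its free end, 188 mm from the hinge; bar 14 mm wide (x), 6 mm thick (z), ending 204 mm from the hinge; axes the bar's own. While it stands upright its edges can be pinched here across x from above
- keeper_pad (a point): middle of the top of the black thumb pad on the bar's upper face, 160 mm from the hinge, 20 (x) x 24 mm (y), 12 mm above that face (15 mm above the bar's middle); axes the bar's own. With the bar shut it is 109 mm above the bench; the catch roller begins 40 mm farther on, its top at 107 mm, its housing's at 112 mm
- spare_case: the other, identical case, fully inside the rack's other bay: leave it; origin: centre of its underside
- weigh_boat: white weighing boat, 70 x 70 x 15 mm, lying on the rack's roof: leave it; origin: centre of its underside
- tweezers: steel tweezers, 132 mm, lying at the bench's front edge: leave them; origin: centre of the underside
- vial_a: small vial with white cap, 22 dia. x 45 mm, behind the rack: leave it; origin: centre of its underside
- vial_b: the same size of vial with black cap, beside it: leave it; origin: centre of its underside
- marker: white marker pen, 128 mm long, lying in front of the hotplate: leave it; origin: centre of its underside
- timer: white bench timer, 58 x 64 x 21 mm, behind the shaker: leave it; origin: centre of its underside

How it is judged:
By the outcome, as a careful person would: the job done as asked, in the order asked, and still so for the second after the job is handed in, with the robot touching nothing.
It also fails if it takes over 72 s, if anything falls off the work surface, if the arm or the gripper's body presses on something with over 40 N, if the wrist force passes 120 N, or if a joint passes its speed limit or range.

## Working session

There is one attempt and no reset: what is moved stays moved. The work goes in short steps, Python scripts to look and compute and a tool call to move; the robot and the scene stay as the last step left them, time stands still between calls to the robot, and variables do not carry over. Pictures are saved under pics/ and viewed, at most 10 in all, crops included, and the job is handed in when it is done.

Besides the shell and the picture viewer there is one more tool, called after ">>>" as a command line: name --argument value ..., lists and objects as JSON in quotes. step_arm: Moves the arm, as the interface text tells. Its arguments: {"type":"object","properties":{"offset":{"type":"array"},"twist":{"type":"array"},"gripper":{"type":"array"},"squeeze":{"type":"number"}},"required":["offset","twist","gripper"]}

```bash
mkdir -p pics; cat > h.py <<'E'
import numpy as np, cv2
from scipy.spatial.transform import Rotation as Ro
from plant import observe, eyes, arm
def cloud(n):
    im,d=eyes.grab_frame(n); p=eyes.camera_params(n); K=p["intrinsics"]
    v,u=np.mgrid[:384,:512]
    c=np.stack([(u-K[0,2])/K[0,0]*d,(v-K[1,2])/K[1,1]*d,d],-1)
    X=(c-p["t"])@p["R"]; X[d==0]=np.nan
    return im,X
def save(im,f,s=1.5): cv2.imwrite("pics/"+f,cv2.resize(im[...,::-1],None,fx=s,fy=s))
E
python3 - <<'E'
from h import *
for n in("top","side"):
    im,X=cloud(n); save(im,n+"0.png"); np.savez(n+"0.npz",im=im,X=X)
    p=eyes.camera_params(n); print(n,(-p["R"].T@p["t"]).round(3),p["R"][2].round(2))
print(observe())
E
```

```text
top [0.343 0.041 1.204] [ 0.14 -0.   -0.99]
side [0.487 1.25  0.817] [ 0.   -0.86 -0.51]
{'clock': 0.1, 'qpos': array([ 1.2303299 ,  0.60006279, -0.00250463,  1.60006406,  0.00181593,
        0.942889  , -0.07978275]), 'dq': array([-0.00047284, -0.00197864,  0.00081224, -0.00074773, -0.00132827,
        0.00215531,  0.0005964 ]), 'joint_torque': array([ 4.52831577e-03, -7.77984953e+01,  1.56962268e+00, -2.58626568e+01,
        1.26191674e-02,  5.47665695e-03,  3.03392255e-06]), 'eef_pos': array([ 0.18887896, -0.6995484 ,  0.24748602]), 'tcp_rot': array([-3.11293401e+00, -4.13024811e-01,  5.51212349e-04]), 'wrist_force': array([-0.58485612,  1.35396658, -0.79725963]), 'wrist_torque': array([ 0.03160954, -0.01862201, -0.00794164]), 'gripper_force': 0.0, 'finger_gap': 0.08571020900869304}
```

View pics/top0.png

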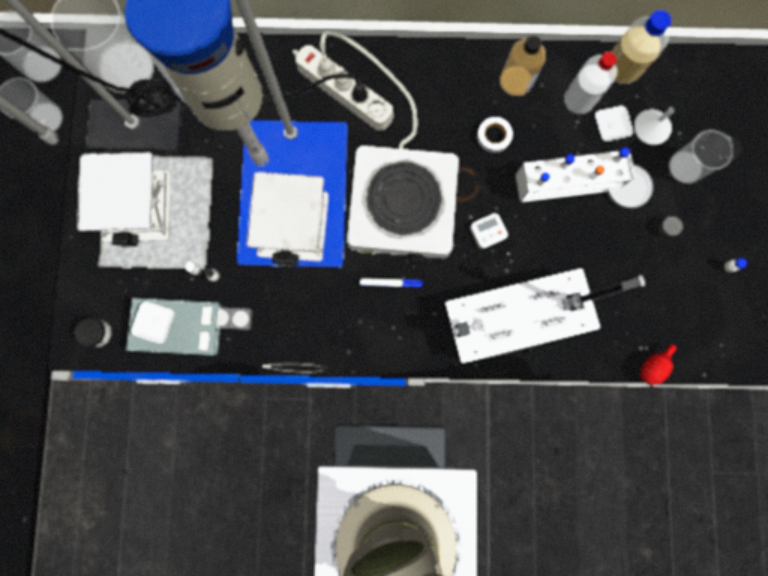

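View pics/side0.png

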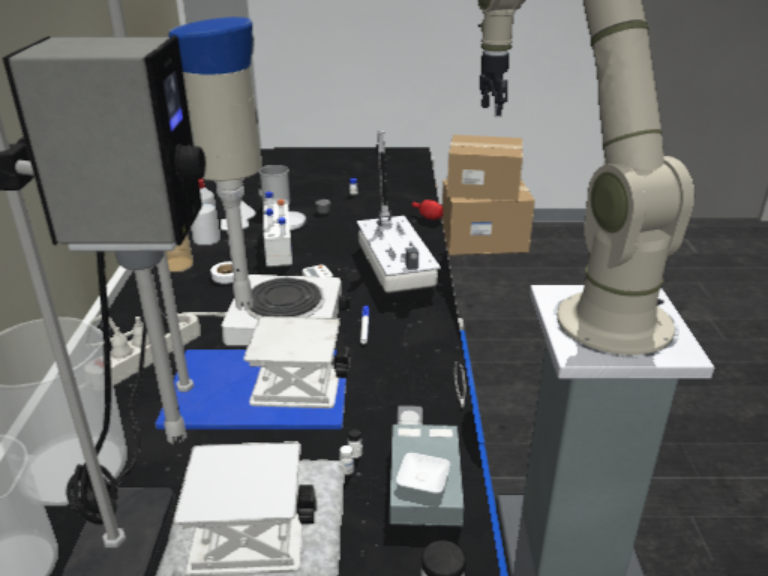

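The rack is at about (173,327) px in the top view. Its case sticks out to the right (world -y), ending at about (251,319). The shaker is at (523,315), with the catch at its left end (462,328) and the keeper hinged at its right end (572,300), leaning right.

```bash
python3 - <<'E'
from h import *
d=np.load("top0.npz"); im,X=d["im"],d["X"]
def rect(m,name):
    m=cv2.morphologyEx(m.astype(np.uint8),cv2.MORPH_OPEN,np.ones((2,2)))
    n,l,s,c=cv2.connectedComponentsWithStats(m); k=1+np.argmax(s[1:,4]); P=X[l==k]
    r=cv2.minAreaRect((P[:,:2]*1000).astype(np.float32)); print(name,len(P),r,"z",np.nanmedian(P[:,2]).round(4)); return l==k
def box(x0,x1,y0,y1):  # 768px view
    m=np.zeros((384,512),bool); m[int(y0/1.5):int(y1/1.5),int(x0/1.5):int(x1/1.5)]=1; return m
z=X[...,2]
rect(box(115,225,290,365)&(z>.034)&(z<.075),"rack")
rect(box(219,262,300,340)&(z>.02)&(z<.036),"case")
rect(box(222,262,300,340)&(z>.012)&(z<.036),"case2")
rect(box(435,610,260,370)&(z>.058)&(z<.076),"shaker")
rect(box(435,610,260,370)&(z>.045)&(z<.11),"shaker+")
rect(box(575,660,265,320)&(z>.12),"bar")
for n in("top","side"):
    d=np.load(n+"0.npz");XX=d["X"].reshape(-1,3)
    k=(XX[:,2]>.11)&(XX[:,2]<.32)&(XX[:,0]>.3)&(XX[:,0]<.65)&(XX[:,1]<-.3)
    P=XX[k]; print(n,len(P)); print(P[np.argsort(P[:,2])][::max(1,len(P)//14)].round(3))
# crops
big=lambda a,b,c,e,s:cv2.resize(im[b:e,a:c,::-1],None,fx=s,fy=s,interpolation=cv2.INTER_CUBIC)
A=big(80,190,180,250,7); B=big(290,175,440,245,5)
h=np.zeros((A.shape[0]+B.shape[0]-0,max(A.shape[1],B.shape[1]),3),np.uint8); h[:A.shape[0],:A.shape[1]]=A; h[A.shape[0]:,:B.shape[1]]=B
h=cv2.resize(h,None,fx=.76,fy=.76); print(h.shape); cv2.imwrite("pics/crop1.png",h)
E
```

```text
rack 2006 ((421.20025634765625, 466.5964660644531), (188.81826782226562, 105.42232513427734), 88.08470153808594) z 0.0438
case 284 ((441.27642822265625, 340.22833251953125), (62.552425384521484, 40.25761413574219), 87.46289825439453) z 0.0292
case2 261 ((440.8743896484375, 337.17510986328125), (57.12929916381836, 40.790550231933594), 87.46289825439453) z 0.0291
shaker 3525 ((455.7003173828125, -258.1400146484375), (127.51246643066406, 307.830078125), 16.774505615234375) z 0.0673
shaker+ 3835 ((458.4245910644531, -255.7053680419922), (127.5421142578125, 307.2029113769531), 15.539366722106934) z 0.0675
bar 259 ((509.4984130859375, -430.97723388671875), (21.75840950012207, 190.03273010253906), 19.886064529418945) z 0.2064
top 265
[[ 0.48  -0.341  0.11 ]
 [ 0.48  -0.341  0.134]
 [ 0.487 -0.344  0.15 ]
 [ 0.49  -0.347  0.166]
 [ 0.488 -0.351  0.183]
 [ 0.492 -0.354  0.197]
 [ 0.49  -0.356  0.21 ]
 [ 0.496 -0.356  0.225]
 [ 0.494 -0.363  0.239]
 [ 0.492 -0.362  0.249]
 [ 0.489 -0.369  0.256]
 [ 0.488 -0.383  0.262]
 [ 0.494 -0.369  0.273]
 [ 0.492 -0.374  0.284]
 [ 0.498 -0.377  0.293]]
side 1788
[[ 0.387 -2.224  0.11 ]
 [ 0.388 -2.216  0.125]
 [ 0.6   -2.206  0.141]
 [ 0.558 -2.233  0.156]
 [ 0.53  -2.227  0.171]
 [ 0.487 -0.353  0.186]
 [ 0.571 -2.209  0.201]
 [ 0.634 -2.201  0.216]
 [ 0.491 -0.365  0.231]
 [ 0.326 -2.218  0.246]
 [ 0.501 -0.371  0.259]
 [ 0.633 -2.212  0.273]
 [ 0.605 -2.203  0.288]
 [ 0.459 -2.232  0.303]
 [ 0.494 -2.214  0.318]]
(585, 570, 3)
```

View pics/crop1.png

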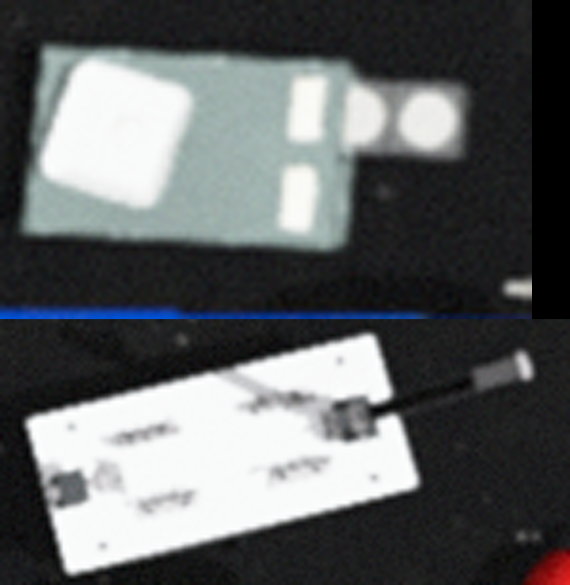

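```bash
cat >> h.py <<'E'
def ray(n,u,v,z):
    p=eyes.camera_params(n); C=-p["R"].T@p["t"]; d=p["R"].T@np.linalg.inv(p["intrinsics"])@[u,v,1]
    return (C+d*(z-C[2])/d[2])
E
python3 - <<'E'
from h import *
f=lambda x,y,s,x0,y0,z:ray("top",x0+(x+.5)/s-.5,y0+(y+.5)/s-.5,z)
B=lambda x,y,z:f(x,y-319.2,3.8,290,175,z); A=lambda x,y,z:f(x,y,5.32,80,190,z)
s=np.array([B(*p,.067) for p in((70,427),(340,360),(103,546),(375,478))])
print("screws",s.round(4),"c",s.mean(0).round(4),[np.degrees(np.arctan2(*(-a[:2]*[1,-1]))).round(2) for a in(s[0]-s[1],s[2]-s[3])])
r=np.array([B(*p,.08) for p in((140,435),(278,400),(165,502),(298,468))]);print("rails c",r.mean(0).round(4))
# platform outline depth, excluding bracket: band of mid y
d=np.load("top0.npz"); im,X=d["im"],d["X"]
def lines(z0,z1,c,a,L,W,nm):
    a=np.radians(a); e=np.array([-np.sin(a),np.cos(a)]); n=np.array([np.cos(a),np.sin(a)])
    P=X[(X[...,2]>z0)&(X[...,2]<z1)][:,:2]-c; l=P@e; w=P@n; k=(abs(l)<L/2+.03)&(abs(w)<W/2+.03);l,w=l[k],w[k]
    ls=np.arange(-L/2+.02,L/2-.02,.006); hi=[];lo=[];t=[]
    for q in ls:
        m=abs(l-q)<.003
        if m.sum()>5: t.append(q);hi.append(w[m].max());lo.append(w[m].min())
    for nme,v in(("hi",hi),("lo",lo)):
        v=np.array(v); g=abs(v-np.median(v))<.004; pf=np.polyfit(np.array(t)[g],v[g],1); print(nm,nme,np.degrees(pf[0]).round(2),pf[1].round(4),g.sum())
    m=abs(w)<W/2-.02; print(nm,"l",np.percentile(l[m],[.3,99.7]).round(4))
lines(.06,.075,s.mean(0)[:2],14,.284,.126,"shaker")
lines(.038,.048,np.array([.4212,.4666]),0,.172,.105,"rack")
c=np.array([A(468,83,.03),A(462,160,.03),A(355,150,.03),A(361,76,.03)]);print("case",c.round(4))
rk=np.array([A(43,47,.043),A(354,62,.043),A(345,248,.043),A(22,235,.043)]);print("rack",rk.round(4),rk.mean(0))
P=np.vstack([np.load(q+"0.npz")["X"].reshape(-1,3) for q in("top",)])
k=(P[:,2]>.12)&(P[:,2]<.32)&(P[:,0]>.4)&(P[:,0]<.6)&(P[:,1]<-.3)&(P[:,1]>-.5);P=P[k]
print("bar",P[P[:,2]>.25].mean(0).round(4),P[P[:,2]<.2].mean(0).round(4),P.max(0).round(3))
E
```

```text
screws [[ 0.4774 -0.1229  0.067 ]
 [ 0.5355 -0.3366  0.067 ]
 [ 0.3849 -0.1487  0.067 ]
 [ 0.4425 -0.3618  0.067 ]] c [ 0.4601 -0.2425  0.067 ] [np.float64(15.2), np.float64(15.11)]
rails c [ 0.4596 -0.2377  0.08  ]
shaker hi -1.07 0.0604 39
shaker lo -1.19 -0.0617 41
shaker l [-0.1394  0.1433]
rack hi 1.89 0.0532 22
rack lo 1.94 -0.0488 22
rack l [-0.0932  0.0807]
case [[0.4655 0.304  0.03  ]
 [0.4209 0.3051 0.03  ]
 [0.4253 0.3669 0.03  ]
 [0.4682 0.366  0.03  ]]
rack [[0.4795 0.5452 0.043 ]
 [0.4748 0.3669 0.043 ]
 [0.3689 0.3656 0.043 ]
 [0.3723 0.5483 0.043 ]] [0.4238751  0.45652932 0.043     ]
bar [ 0.4945 -0.3726  0.2733] [ 0.4877 -0.3467  0.1615] [ 0.506 -0.335  0.3  ]
```

>>> step_arm --offset '[[0,0,-29],[0,0,-29],[0,0,-29],[0,0,-29],[0,0,-29],[0,0,-29],[0,0,-29],[30,20,0],[45,32,0],[45,32,0]]' --twist '[[0,0,-10.4],[0,0,-10.4],[0,0,-10.4],[0,0,-10.4],[0,0,-10.4],[0,0,-10.4],[0,0,-10.4],[0,0,0],[0,0,0],[0,0,0]]' --gripper '[85,80,75,70,66,66,66,66,66,66]'

```text
clock: 1.35
eef_pos: [0.2779, -0.5817, 0.4507]
tcp_rot: [-2.262, -2.179, -0.001]
wrist_force: [0.7, -1.0, 0.1]
finger_gap: 0.0659
gripper_force: 0.0
```

```bash
cat >> h.py <<'E'
def tgt(x,y,z,yaw):
    """offset (mm, tool axes as now) and twist to TCP target; yaw = world angle (deg) of tool y"""
    o=observe(); R=Ro.from_rotvec(o["tcp_rot"]).as_matrix(); a=np.radians(yaw)
    T=np.array([[np.sin(-a),np.cos(a),0],[np.cos(a),np.sin(a),0],[0,0,-1]])
    off=R.T@(np.array([x,y,z])-o["eef_pos"])*1000; offT=T.T@(np.array([x,y,z])-o["eef_pos"])*1000
    print("t",round(o["clock"],2),"pos",o["eef_pos"].round(4),"yaw",np.degrees(np.arctan2(R[1,1],R[0,1])).round(2),"F",o["wrist_force"].round(1),"gap",round(o["finger_gap"],4))
    print("off now-axes",off.round(1),"off target-axes",offT.round(1),"twist",np.degrees(Ro.from_matrix(R.T@T).as_rotvec()).round(2))
E
python3 -c "
from h import *
tgt(.5,-.2,.45,-1.9); tgt(.4445,.322,.12,-1.9)"
```

```text
t 1.35 pos [ 0.2779 -0.5817  0.4507] yaw -2.13 F [ 0.7 -1.   0.1] gap 0.0659
off now-axes [389.7 207.8   1. ] off target-axes [388.9 209.3   0.7] twist [-0.01 -0.04 -0.23]
t 1.35 pos [ 0.2779 -0.5817  0.4507] yaw -2.13 F [ 0.7 -1.   0.1] gap 0.0659
off now-axes [909.  133.1 331.4] off target-axes [908.8 136.6 330.7] twist [-0.01 -0.04 -0.23]
```

>>> step_arm --offset '[[50,28,0],[50,28,0],[50,28,0],[50,28,0],[50,28,0],[50,28,0],[50,20,0],[50,10,0],[50,0,0],[50,-10,20]]' --twist '[[0,0,-0.2],[0,0,0],[0,0,0],[0,0,0],[0,0,0],[0,0,0],[0,0,0],[0,0,0],[0,0,0],[0,0,0]]' --gripper '[66,66,66,66,66,66,66,66,66,66]'

```text
clock: 2.6
eef_pos: [0.4825, -0.0877, 0.4317]
tcp_rot: [2.256, 2.184, 0.002]
wrist_force: [0.9, 0.2, -0.5]
finger_gap: 0.066
gripper_force: 0.0
```

```bash
python3 -c "
from h import *
tgt(.4445,.322,.12,-1.9)"
```

```text
t 2.6 pos [ 0.4825 -0.0877  0.4317] yaw -1.86 F [ 0.9  0.2 -0.5] gap 0.066
off now-axes [408.2 -52.  311.6] off target-axes [408.2 -51.6 311.7] twist [ 0.12 -0.01  0.04]
```

>>> step_arm --offset '[[44,-6,30],[44,-6,34],[44,-6,34],[44,-6,34],[44,-6,34],[44,-6,34],[44,-6,34],[44,-5,34],[36,-5,30],[20,0,14]]' --twist '[[0,0,0],[0,0,0],[0,0,0],[0,0,0],[0,0,0],[0,0,0],[0,0,0],[0,0,0],[0,0,0],[0,0,0]]' --gripper '[66,66,66,66,66,66,66,66,66,66]'

```text
clock: 3.85
eef_pos: [0.4419, 0.3218, 0.1173]
tcp_rot: [-2.254, -2.187, 0.003]
wrist_force: [-0.4, 0.5, 0.4]
finger_gap: 0.0659
gripper_force: 0.0
```

```bash
python3 -c "
from h import *
tgt(.4445,.322,.028,-1.9)
t,_=cloud('top'); s,_=cloud('side')
a=cv2.resize(t[170:250,60:190],None,fx=4,fy=4,interpolation=2); b=cv2.resize(s[230:360,220:330],None,fx=2.46,fy=2.46,interpolation=2)
save(np.hstack([a,b[:320]]),'near.png',1)
"
```

```text
t 3.85 pos [0.4419 0.3218 0.1173] yaw -1.73 F [-0.4  0.5  0.4] gap 0.0659
off now-axes [ 0.3  2.8 89.3] off target-axes [ 0.3  2.6 89.3] twist [-0.13  0.04  0.17]
```

View pics/near.png

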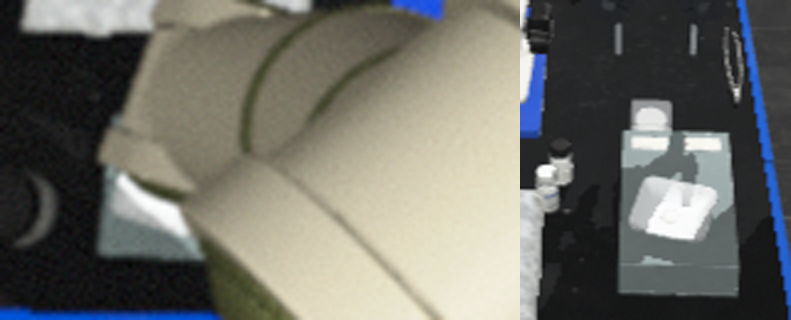

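The side view puts the fingers (mid 656) about 2 px right of the case middle (652). That matches the computed 2.6 mm correction, so I descend with it.

>>> step_arm --offset '[[0,1.5,15],[0,1,20],[0,0,20],[0,0,18],[0,0,11],[0,0,5],[0,0,0]]' --twist '[[0,0,0.1],[0,0,0],[0,0,0],[0,0,0],[0,0,0],[0,0,0],[0,0,0]]' --gripper '[66,66,66,66,66,66,66]'

```text
clock: 4.82
eef_pos: [0.4459, 0.3195, 0.0303]
tcp_rot: [2.26, 2.182, -0.0]
wrist_force: [-1.1, -0.5, 0.5]
finger_gap: 0.066
gripper_force: 0.0
```

>>> step_arm --offset '[[0,0,0],[0,0,0],[0,0,0],[0,0,0],[0,0,0],[0,0,0]]' --twist '[[0,0,0],[0,0,0],[0,0,0],[0,0,0],[0,0,0],[0,0,0]]' --gripper '[55,48,44,40,38,38]' --squeeze 50

```text
clock: 5.58
eef_pos: [0.4459, 0.3198, 0.0304]
tcp_rot: [2.26, 2.182, 0.0]
wrist_force: [-0.2, -0.6, 5.0]
finger_gap: 0.0408
gripper_force: 51.7
```

>>> step_arm --offset '[[-4,0,0],[-8,0,0],[-8,0,0],[-8,0,0],[-8,0,0],[-8,0,0],[-8,0,0],[-8,0,0],[-6,0,0],[0,0,0]]' --twist '[[0,0,0],[0,0,0],[0,0,0],[0,0,0],[0,0,0],[0,0,0],[0,0,0],[0,0,0],[0,0,0],[0,0,0]]' --gripper '[38,38,38,38,38,38,38,38,38,38]' --squeeze 60

```text
clock: 6.82
eef_pos: [0.4433, 0.2523, 0.0301]
tcp_rot: [2.26, 2.181, -0.003]
wrist_force: [-0.5, -1.2, 1.4]
finger_gap: 0.0405
gripper_force: 62.8
```

>>> step_arm --offset '[[-4,0,0],[-8,0,0],[-8,0,0],[-8,0,0],[-8,0,0],[-8,0,0],[-8,0,0],[-6,0,0],[0,0,0]]' --twist '[[0,0,0],[0,0,0],[0,0,0],[0,0,0],[0,0,0],[0,0,0],[0,0,0],[0,0,0],[0,0,0]]' --gripper '[38,38,38,38,38,38,38,38,38]'

```text
clock: 7.95
eef_pos: [0.4414, 0.1953, 0.0302]
tcp_rot: [2.26, 2.182, -0.001]
wrist_force: [-0.9, -0.9, -1.2]
finger_gap: 0.0403
gripper_force: 62.4
```

```bash
python3 -c "
from h import *
tgt(.4445,.195,.022,-1.9)
s,X=cloud('side')
b=cv2.resize(s[215:345,200:330],None,fx=4.5,fy=4.5,interpolation=2)
save(b,'out.png',1)
k=(X[...,2]>.012)&(X[...,2]<.05)&(abs(X[...,0]-.445)<.035)&(X[...,1]>.2)&(X[...,1]<.37)
P=X[k]
for y in np.arange(.2,.37,.012):
  m=abs(P[:,1]-y)<.006; print(y.round(3),m.sum(),P[m].mean(0).round(4) if m.any() else '')
"
```

```text
t 7.95 pos [0.4414 0.1953 0.0302] yaw -2.02 F [-0.9 -0.9 -1.2] gap 0.0403
off now-axes [-0.2  3.1  8.2] off target-axes [-0.2  3.1  8.2] twist [-0.01  0.03 -0.12]
0.2 69 [0.4456 0.2034 0.0325]
0.212 51 [0.4365 0.2115 0.0311]
0.224 39 [0.4424 0.2237 0.0287]
0.236 43 [0.4414 0.2367 0.029 ]
0.248 39 [0.4406 0.2485 0.0292]
0.26 50 [0.4394 0.2604 0.0286]
0.272 41 [0.4426 0.2719 0.0285]
0.284 44 [0.4407 0.2832 0.0284]
0.296 59 [0.4425 0.2964 0.0283]
0.308 40 [0.4423 0.3073 0.0275]
0.32 48 [0.4425 0.3204 0.0291]
0.332 52 [0.4424 0.3318 0.0283]
0.344 73 [0.4434 0.3436 0.0258]
0.356 0 
0.368 0
```

View pics/out.png

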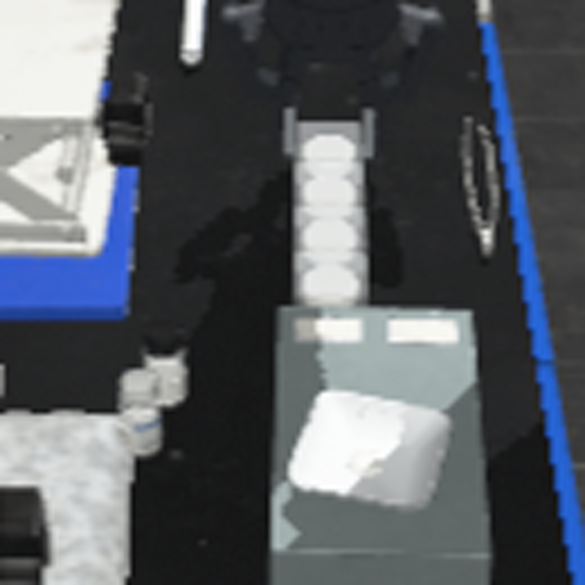

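The case is level (top about z = 0.0285 along its length) and its far end is clear of the rack mouth. Next I lower it to the bench.

>>> step_arm --offset '[[0,0,2],[0,0,2],[0,0,2],[0,0,1],[0,0,0.7],[0,0,0]]' --twist '[[0,0,0],[0,0,0],[0,0,0],[0,0,0],[0,0,0],[0,0,0]]' --gripper '[38,38,38,38,38,38]'

```text
clock: 8.75
eef_pos: [0.4414, 0.196, 0.023]
tcp_rot: [2.259, 2.183, 0.001]
wrist_force: [-1.5, -0.4, 4.9]
finger_gap: 0.0411
gripper_force: 63.4
```

>>> step_arm --offset '[[0,0,0],[0,0,0],[0,0,0],[0,0,-10],[0,0,-25],[0,0,-25],[15,0,-10],[25,0,0],[20,0,0],[5,0,0]]' --twist '[[0,0,0],[0,0,0],[0,0,0],[0,0,0],[0,0,0],[0,0,0],[0,0,0],[0,0,0],[0,0,0],[0,0,0]]' --gripper '[46,54,62,66,66,66,66,66,66,66]'

```text
clock: 10.0
eef_pos: [0.4435, 0.2629, 0.0924]
tcp_rot: [-2.257, -2.185, -0.001]
wrist_force: [-0.0, -1.0, -0.5]
finger_gap: 0.0659
gripper_force: 0.0
```

```bash
python3 -c "
from h import *
s,X=cloud('side')
k=(X[...,2]>.012)&(X[...,2]<.028)&(abs(X[...,0]-.443)<.04)&(X[...,1]>.15)&(X[...,1]<.36)
P=X[k]; print(cv2.minAreaRect((P[:,:2]*1000).astype(np.float32)),P[:,2].mean(), np.percentile(P[:,1],[1,99]))
k=(X[...,2]>.016)&(X[...,2]<.03)&(abs(X[...,0]-.443)<.04)&(X[...,1]>.15)&(X[...,1]<.36)
vu=np.argwhere(k); print(vu.min(0),vu.max(0)); 
b=s[190:290,200:330]; save(b,'bench.png',6)
tgt(.4435,.261,.021,-1.9)
"
```

```text
((440.48028564453125, 263.61395263671875), (168.16195678710938, 40.34557342529297), 88.94293975830078) 0.021774928434502065 [0.18515373 0.34520278]
[244 266] [282 281]
t 10.05 pos [0.4434 0.2625 0.0923] yaw -1.87 F [0.7 1.5 0. ] gap 0.0659
off now-axes [-1.5  0.2 71.3] off target-axes [-1.5  0.2 71.3] twist [-0.03 -0.02  0.03]
```

View pics/bench.png

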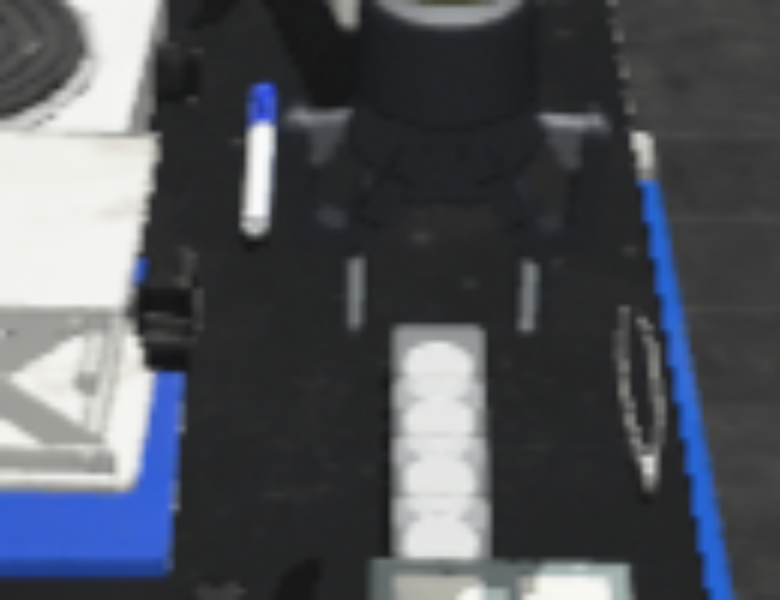

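The case lies flat. Its far end is at crop (395–484, 326), and the open fingers straddle it near the middle.

```bash
python3 -c "
from h import *
for p in((395,326),(484,326)):
  print(ray('side',200+(p[0]+.5)/6-.5,190+(p[1]+.5)/6-.5,.022).round(4))
"
```

```text
[0.4609 0.1863 0.022 ]
[0.419  0.1864 0.022 ]
```

>>> step_arm --offset '[[0,0,15],[0,0,20],[0,0,18],[0,0,12],[0,0,5],[0,0,0]]' --twist '[[0,0,0],[0,0,0],[0,0,0],[0,0,0],[0,0,0],[0,0,0]]' --gripper '[66,66,66,66,66,66]'

```text
clock: 10.8
eef_pos: [0.4436, 0.2607, 0.0223]
tcp_rot: [2.259, 2.183, -0.001]
wrist_force: [-0.1, -0.4, 0.6]
finger_gap: 0.0659
gripper_force: 0.0
```

>>> step_arm --offset '[[3,0,0],[2,0,0],[0,0,0],[0,0,0],[0,0,0],[0,0,0],[0,0,0],[0,0,0],[0,0,0]]' --twist '[[0,0,0],[0,0,0],[0,0,0],[0,0,0],[0,0,0],[0,0,0],[0,0,0],[0,0,0],[0,0,0]]' --gripper '[66,66,66,55,48,44,40,38,38]' --squeeze 50

```text
clock: 11.92
eef_pos: [0.4438, 0.2658, 0.0228]
tcp_rot: [2.259, 2.183, -0.0]
wrist_force: [-0.6, -1.3, 4.8]
finger_gap: 0.0408
gripper_force: 49.7
```

>>> step_arm --offset '[[0,0,-3],[0,0,-8],[0,0,-15],[0,0,-20],[0,0,-25],[0,0,-25],[0,0,-25],[0,0,-15],[0,0,-5]]' --twist '[[0,0,0],[0,0,0],[0,0,0],[0,0,0],[0,0,0],[0,0,0],[0,0,0],[0,0,0],[0,0,0]]' --gripper '[38,38,38,38,38,38,38,38,38]'

```text
clock: 13.05
eef_pos: [0.4442, 0.2657, 0.1644]
tcp_rot: [2.26, 2.182, 0.002]
wrist_force: [0.6, 0.6, -2.7]
finger_gap: 0.041
gripper_force: 51.2
```

```bash
python3 -c "
from h import *
tgt(.4595,-.2415,.165,15.15)"
```

```text
t 13.05 pos [0.4442 0.2657 0.1644] yaw -2.01 F [ 0.6  0.6 -2.7] gap 0.041
off now-axes [-506.4   33.1   -0.8] off target-axes [-493.6 -117.7   -0.6] twist [  0.06  -0.02 -17.16]
```

>>> step_arm --offset '[[-10,0,0],[-22,3,0],[-34,5,0],[-44,6,0],[-48,6,0],[-48,4,0],[-48,2,0],[-48,0,0],[-44,0,0],[-34,0,0]]' --twist '[[0,0,0],[0,0,0],[0,0,0],[0,0,0],[0,0,0],[0,0,0],[0,0,0],[0,0,0],[0,0,0],[0,0,0]]' --gripper '[38,38,38,38,38,38,38,38,38,38]'

```text
clock: 14.3
eef_pos: [0.4554, -0.1173, 0.1626]
tcp_rot: [-2.26, -2.18, 0.003]
wrist_force: [0.8, 0.3, -2.4]
finger_gap: 0.0404
gripper_force: 51.2
```

>>> step_arm --offset '[[-26,0,0],[-18,0,0],[-10,0,0],[0,0,0],[0,0,0],[0,0,0],[0,0,0],[0,0,0],[0,0,0]]' --twist '[[0,0,0],[0,0,-1],[0,0,-3],[0,0,-4],[0,0,-4],[0,0,-3.2],[0,0,-2],[0,0,0],[0,0,0]]' --gripper '[38,38,38,38,38,38,38,38,38]'

```text
clock: 15.42
eef_pos: [0.4549, -0.1688, 0.1634]
tcp_rot: [-1.909, -2.495, 0.0]
wrist_force: [-0.2, -0.2, -2.3]
finger_gap: 0.0405
gripper_force: 51.1
```

```bash
python3 -c "
from h import *
tgt(.4595,-.2415,.125,15.15)"
```

```text
t 15.43 pos [ 0.4549 -0.1688  0.1634] yaw 15.17 F [-0.2 -0.2 -2.3] gap 0.0405
off now-axes [-71.3 -14.5  38.4] off target-axes [-71.3 -14.5  38.4] twist [-0.02 -0.01  0.02]
```

>>> step_arm --offset '[[-8,-2,0],[-16,-4,0],[-20,-4,0],[-16,-3,0],[-9,-1.5,6],[-2,0,12],[0,0,12],[0,0,6],[0,0,2],[0,0,0]]' --twist '[[0,0,0],[0,0,0],[0,0,0],[0,0,0],[0,0,0],[0,0,0],[0,0,0],[0,0,0],[0,0,0],[0,0,0]]' --gripper '[38,38,38,38,38,38,38,38,38,38]'

```text
clock: 16.68
eef_pos: [0.4599, -0.2408, 0.1256]
tcp_rot: [-1.907, -2.497, -0.0]
wrist_force: [-0.6, -0.2, -1.5]
finger_gap: 0.0412
gripper_force: 51.2
```

```bash
python3 -c "
from h import *
tgt(.4595,-.2415,.089,15.15)
t,XT=cloud('top'); s,XS=cloud('side'); np.savez('nest.npz',t=t,s=s,XT=XT,XS=XS)
a=cv2.resize(t[170:250,290:410],None,fx=6.5,fy=6.5,interpolation=2)[:,:780]; b=cv2.resize(s[125:205,210:340],None,fx=6,fy=6,interpolation=2)
save(a[:520],'nt.png',1); save(b,'ns.png',1)
"
```

```text
t 16.68 pos [ 0.4599 -0.2408  0.1256] yaw 15.26 F [-0.6 -0.2 -1.5] gap 0.0412
off now-axes [-0.6 -0.5 36.6] off target-axes [-0.6 -0.5 36.6] twist [ 0.   -0.    0.11]
```

View pics/ns.png

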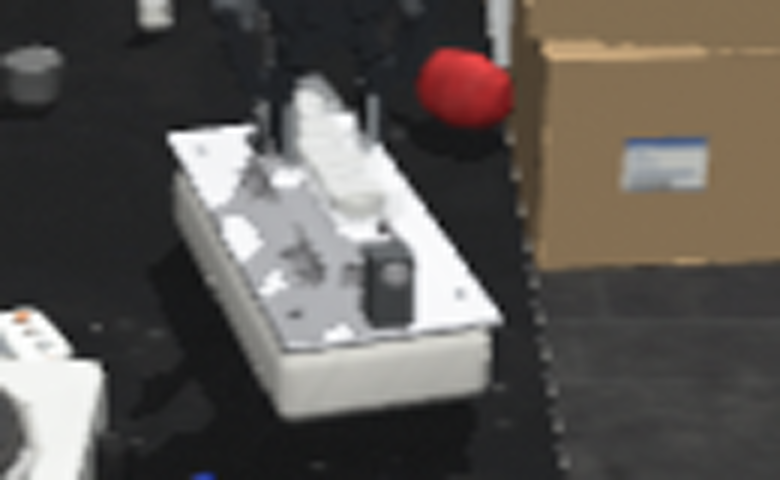

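Side view: the case hovers over the nest in the correct direction. Platform screws are visible at crop (203,150), (295,314) and (460,293), which gives a second fix on the nest centre.

```bash
python3 -c "
from h import *
d=np.load('nest.npz'); a=np.radians(15.15); e=np.array([-np.sin(a),np.cos(a)]); n=np.array([np.cos(a),np.sin(a)])
q=[ray('side',210+(x+.5)/6-.5,125+(y+.5)/6-.5,.067)[:2] for x,y in((203,150),(295,314),(460,293))]
print('screws',np.round(q,4),'centre',(q[0]+q[2])/2,'yaw',np.degrees(np.arctan2(-(q[1]-q[0])[0],(q[1]-q[0])[1])))
for k in('XS','XT'):
  X=d[k]; c=np.array([.4599,-.2408]); P=X[(X[...,2]>.112)&(X[...,2]<.132)]; l=(P[:,:2]-c)@e; w=(P[:,:2]-c)@n
  m=(abs(w)<.032)&(abs(l)<.1); print(k,m.sum())
  h,b=np.histogram(l[m],np.arange(-.1,.1,.004)); print([(round(x,3),int(y)) for x,y in zip(b,h) if y])
  mm=m&(l>.03); print('w',np.percentile(w[mm],[3,97]) if mm.any() else '', 'z',[P[m&(abs(l-g)<.01)][:,2].mean().round(4) for g in(.025,.045,.065)])
  # platform side extents
  P=X[(X[...,2]>.06)&(X[...,2]<.072)]; l=(P[:,:2]-c)@e; w=(P[:,:2]-c)@n; m=(abs(l)<.1)&(abs(w)<.08); print('plat w',np.percentile(w[m],[.5,99.5]).round(4)); m=(abs(w)<.05)&(abs(l)<.17); print('plat l',np.percentile(l[m],[.5,99.5]).round(4))
"
```

```text
screws [[ 0.5343 -0.3389]
 [ 0.4781 -0.1256]
 [ 0.3849 -0.1502]] centre [ 0.45959019 -0.24452076] yaw 14.755755829295095
XS 291
[(np.float64(-0.1), 1), (np.float64(-0.076), 3), (np.float64(-0.072), 2), (np.float64(-0.068), 2), (np.float64(-0.064), 4), (np.float64(-0.06), 5), (np.float64(-0.056), 1), (np.float64(-0.052), 3), (np.float64(-0.048), 4), (np.float64(-0.044), 2), (np.float64(-0.04), 4), (np.float64(-0.036), 3), (np.float64(-0.032), 6), (np.float64(-0.028), 1), (np.float64(-0.024), 5), (np.float64(-0.02), 7), (np.float64(-0.016), 5), (np.float64(-0.012), 5), (np.float64(-0.008), 10), (np.float64(-0.004), 5), (np.float64(0.0), 12), (np.float64(0.004), 15), (np.float64(0.008), 14), (np.float64(0.012), 9), (np.float64(0.016), 6), (np.float64(0.02), 12), (np.float64(0.024), 4), (np.float64(0.028), 10), (np.float64(0.032), 6), (np.float64(0.036), 7), (np.float64(0.04), 5), (np.float64(0.044), 7), (np.float64(0.048), 6), (np.float64(0.052), 9), (np.float64(0.056), 6), (np.float64(0.06), 8), (np.float64(0.064), 11), (np.float64(0.068), 5), (np.float64(0.072), 11), (np.float64(0.076
[... 187 characters left out ...]
  0.1428]
XT 431
[(np.float64(0.0), 1), (np.float64(0.004), 12), (np.float64(0.008), 28), (np.float64(0.012), 27), (np.float64(0.016), 21), (np.float64(0.02), 17), (np.float64(0.024), 21), (np.float64(0.028), 22), (np.float64(0.032), 20), (np.float64(0.036), 23), (np.float64(0.04), 22), (np.float64(0.044), 15), (np.float64(0.048), 24), (np.float64(0.052), 21), (np.float64(0.056), 20), (np.float64(0.06), 22), (np.float64(0.064), 23), (np.float64(0.068), 19), (np.float64(0.072), 21), (np.float64(0.076), 22), (np.float64(0.08), 28), (np.float64(0.084), 2)]
w [-0.02165526  0.0176444 ] z [np.float64(0.1252), np.float64(0.1241), np.float64(0.1248)]
plat w [-0.0626  0.0609]
plat l [-0.0625  0.1416]
```

View pics/nt.png

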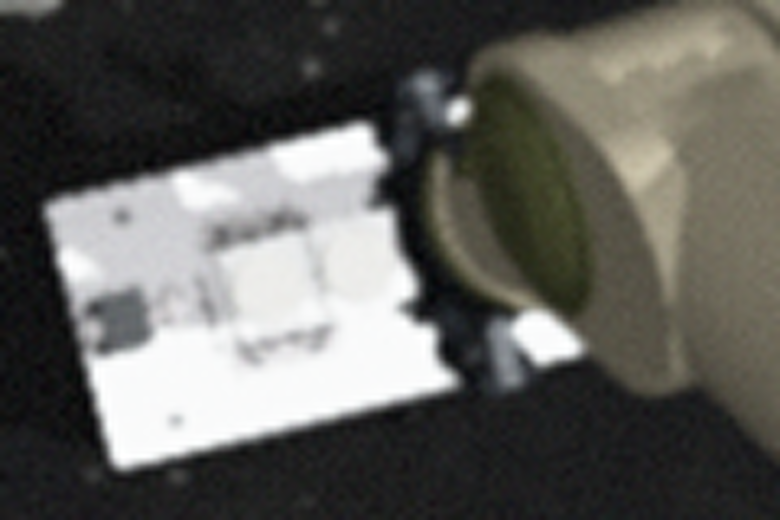

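Top view: the end rail is at about crop (207,295), the long rails at (258,228) and (285,345), and the visible case end at about x = 226. I compare the case with the rails in the same camera.

```bash
python3 -c "
from h import *
a=np.radians(15.15); e=np.array([-np.sin(a),np.cos(a)]); n=np.array([np.cos(a),np.sin(a)]); c=np.array([.4599,-.2408])
g=lambda x,y,z:(lambda p:(round((p-c)@e*1000,1),round((p-c)@n*1000,1)))(ray('top',290+(x+.5)/6.5-.5,170+(y+.5)/6.5-.5,z)[:2])
print('end rail',g(207,295,.083),'long',g(258,228,.083),g(285,345,.083))
print('case end L',g(222,258,.1245),g(238,325,.1245),'edges top',g(300,238,.1245),'bot',g(300,318,.1245))
print('screws',g(122,215,.067),g(177,420,.067),'plat corner',g(45,203,.067),g(113,470,.067))
d=np.load('nest.npz')['t'][170:250,290:410].astype(float).mean(2)
# profile across shaker x at l=+50 and along l at w=0, z=.083
p=eyes.camera_params('top')
def pr(l,w,z):
  P=np.array([*(c+l*e+w*n),z]); q=p['intrinsics']@(p['R']@P+p['t']); return q[:2]/q[2]-[290,170]
im=d.astype(np.float32)
def prof(pts): m=np.array(pts,np.float32)[None]; return cv2.remap(im,m[...,0],m[...,1],cv2.INTER_CUBIC)[0].astype(int)
for l in(.045,.055): print('w -40..40 step2 at l',l,prof([pr(l,w/1000,.083) for w in range(-40,41,2)]))
for w in(-.012,0,.012): print('l 70..110 at w',w,prof([pr(l/1000,w,.083) for l in range(66,112,2)]))
"
```

```text
end rail (np.float64(83.1), np.float64(3.0)) long (np.float64(52.6), np.float64(26.8)) (np.float64(54.9), np.float64(-27.2))
case end L (np.float64(80.6), np.float64(15.4)) (np.float64(81.6), np.float64(-14.4)) edges top (np.float64(45.2), np.float64(15.7)) bot (np.float64(54.6), np.float64(-17.9))
screws (np.float64(108.1), np.float64(48.5)) (np.float64(108.2), np.float64(-48.0)) plat corner (np.float64(141.1), np.float64(62.4)) (np.float64(142.3), np.float64(-62.8))
w -40..40 step2 at l 0.045 [249 249 240 228 210 200 199 189 194 217 235 244 245 243 240 237 235 235
 235 236 236 236 234 234 234 235 235 234 235 231 212 172 134 115 115 130
 158 185 197 201 203]
w -40..40 step2 at l 0.055 [249 248 243 237 234 233 225 201 197 216 233 240 238 238 237 235 235 235
 235 236 236 235 234 235 236 236 235 235 237 227 203 162 131 131 142 161
 173 188 200 205 207]
l 70..110 at w -0.012 [235 235 235 232 227 224 229 229 224 216 221 237 245 247 247 249 249 249
 249 250 251 250 244]
l 70..110 at w 0 [236 233 225 208 191 186 191 187 169 150 156 181 199 212 219 224 223 215
 204 200 204 203 183]
l 70..110 at w 0.012 [229 228 225 215 202 194 196 197 193 185 186 197 208 211 206 199 193 192
 195 202 208 203 180]
```

>>> step_arm --offset '[[-1.5,0,4],[0,0,8],[0,0,6],[0,0,3],[0,0,2],[0,0,2],[0,0,2],[0,0,1]]' --twist '[[0,0,0],[0,0,0],[0,0,0],[0,0,0],[0,0,0],[0,0,0],[0,0,0],[0,0,0]]' --gripper '[38,38,38,38,38,38,38,38]'

```text
clock: 17.77
eef_pos: [0.4601, -0.2426, 0.0975]
tcp_rot: [1.908, 2.496, 0.0]
wrist_force: [0.7, 0.2, -1.4]
finger_gap: 0.041
gripper_force: 51.2
```

No contact force so far, with the underside already about 8 mm below the lips. I continue down.

>>> step_arm --offset '[[0,0,1.5],[0,0,1.5],[0,0,1.5],[0,0,1.5],[0,0,1],[0,0,0]]' --twist '[[0,0,0],[0,0,0],[0,0,0],[0,0,0],[0,0,0],[0,0,0]]' --gripper '[38,38,38,38,38,38]'

```text
clock: 18.52
eef_pos: [0.4601, -0.2426, 0.0905]
tcp_rot: [-1.908, -2.496, -0.0]
wrist_force: [-0.9, -0.1, -2.5]
finger_gap: 0.0409
gripper_force: 51.2
```

>>> step_arm --offset '[[0,0,0.6],[0,0,0.6],[0,0,0]]' --twist '[[0,0,0],[0,0,0],[0,0,0]]' --gripper '[38,38,38]'

```text
clock: 18.9
eef_pos: [0.4601, -0.2426, 0.0898]
tcp_rot: [1.907, 2.496, -0.001]
wrist_force: [-1.4, 1.2, 6.2]
finger_gap: 0.0407
gripper_force: 52.1
```

The case is on the nest floor: contact force appears exactly at the predicted height of 0.0898. I release it and rise.

>>> step_arm --offset '[[0,0,0],[0,0,0],[0,0,0],[0,0,-8],[0,0,-25],[0,0,-40],[0,0,-55],[0,0,-60],[0,0,-60],[0,0,-42]]' --twist '[[0,0,0],[0,0,0],[0,0,0],[0,0,0],[0,0,0],[0,0,0],[0,0,0],[0,0,0],[0,0,0],[0,0,0]]' --gripper '[46,54,62,66,66,66,66,50,30,10]'

```text
clock: 20.15
eef_pos: [0.4602, -0.242, 0.3826]
tcp_rot: [1.906, 2.495, 0.0]
wrist_force: [-0.1, -0.2, -0.2]
finger_gap: 0.014
gripper_force: 0.0
```

>>> step_arm --offset '[[-15,0,0],[-30,0,0],[-35,0,0],[-35,0,0],[-35,0,0],[-30,0,0],[-15,0,0],[0,0,0],[0,0,0]]' --twist '[[0,0,0],[0,0,0],[0,0,0],[0,0,0],[0,0,0],[0,0,0],[0,0,0],[0,0,0],[0,0,0]]' --gripper '[0,0,0,0,0,0,0,0,0]'

```text
clock: 21.28
eef_pos: [0.5113, -0.4293, 0.3794]
tcp_rot: [-1.906, -2.497, -0.0]
wrist_force: [0.2, -0.4, 0.4]
finger_gap: 0.0002
gripper_force: 0.0
```

```bash
cat >> h.py <<'E'
A=np.radians(15.15); EL=np.array([-np.sin(A),np.cos(A)]); EW=np.array([np.cos(A),np.sin(A)]); NC=np.array([.460,-.2425])
def lw(P): return np.c_[(P[:,:2]-NC)@EL,(P[:,:2]-NC)@EW,P[:,2]]
E
python3 -c "
from h import *
tgt(*(NC-.195*EL),.265,15.15)
s,X=cloud('side'); Q=lw(X.reshape(-1,3)); q=Q[(abs(Q[:,1])<.02)&(Q[:,2]>.12)&(Q[:,2]<.31)&(Q[:,0]<-.09)&(Q[:,0]>-.18)]
for z in np.arange(.12,.31,.02): m=abs(q[:,2]-z)<.01; print(z.round(2),m.sum(),q[m].mean(0).round(4) if m.any() else '')
q=Q[(abs(Q[:,1])<.018)&(abs(Q[:,0])<.075)&(Q[:,2]<.12)&(Q[:,2]>.06)]; print('case top z',[np.median(q[abs(q[:,0]-l)<.012][:,2]).round(4) for l in(-.06,-.03,0,.03,.06)])
k=Q[(abs(Q[:,1])<.012)&(Q[:,2]>.075)&(Q[:,2]<.1)]; print(k[:,0].min(),k[:,0].max())
save(s[100:205,210:340],'rel.png',6)
"
```

```text
t 21.27 pos [ 0.5113 -0.4293  0.3794] yaw 15.3 F [ 0.2 -0.4  0.4] gap 0.0002
off now-axes [ -1.3  -0.7 114.4] off target-axes [ -1.3  -0.7 114.4] twist [-0.01 -0.03  0.15]
0.12 11 [-0.1009 -0.0012  0.1256]
0.14 21 [-0.1079 -0.0012  0.1392]
0.16 22 [-0.1092  0.0002  0.1603]
0.18 19 [-1.125e-01 -1.000e-04  1.793e-01]
0.2 24 [-0.1175 -0.0012  0.1986]
0.22 23 [-0.1215  0.0008  0.2198]
0.24 28 [-0.1292  0.0011  0.2403]
0.26 33 [-0.1331  0.0003  0.259 ]
0.28 23 [-1.357e-01 -2.000e-04  2.800e-01]
0.3 8 [-0.1362  0.0004  0.2931]
case top z [np.float64(0.0897), np.float64(0.0892), np.float64(0.0891), np.float64(0.0883), np.float64(0.0888)]
-2.064709762287359 0.14605254293875247
```

View pics/rel.png

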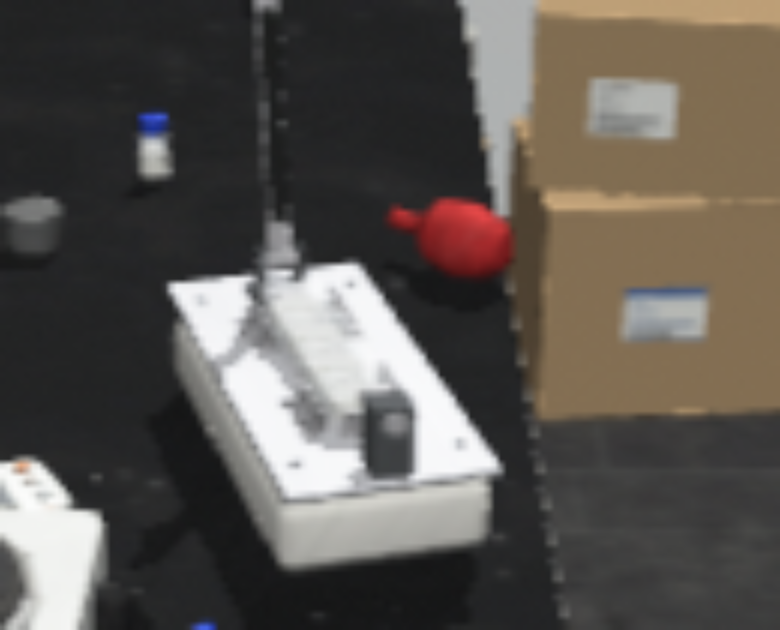

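The case sits level in the nest (top at 0.089 all along) and the bar leans back about 12°. I descend behind it.

>>> step_arm --offset '[[0,0,20],[0,0,35],[0,0,35],[0,0,18],[0,0,6],[6,0,0],[12,0,0],[12,0,0],[10,0,0],[10,0,0]]' --twist '[[0,0,0],[0,0,0],[0,0,0],[0,0,0],[0,0,0],[0,0,0],[0,0,0],[0,0,0],[0,0,0],[0,0,0]]' --gripper '[0,0,0,0,0,0,0,0,0,0]'

```text
clock: 22.58
eef_pos: [0.4981, -0.3819, 0.2658]
tcp_rot: [1.907, 2.495, -0.0]
wrist_force: [0.6, -0.2, -0.6]
finger_gap: -0.0
gripper_force: 0.4
```

```bash
python3 -c "
from h import *
tgt(*(NC-.0700*EL),.265,15.15)"
```

```text
t 22.57 pos [ 0.4981 -0.3819  0.2658] yaw 15.22 F [ 0.6 -0.2 -0.6] gap -0.0
off now-axes [74.5 -0.3  0.7] off target-axes [74.5 -0.3  0.8] twist [0.02 0.05 0.07]
```

>>> step_arm --offset '[[8,0,0],[10,0,0],[10,0,0],[10,0,0],[8,0,0]]' --twist '[[0,0,0],[0,0,0],[0,0,0],[0,0,0],[0,0,0]]' --gripper '[0,0,0,0,0]'

```text
clock: 23.2
eef_pos: [0.4859, -0.3373, 0.2653]
tcp_rot: [-1.907, -2.496, 0.0]
wrist_force: [0.2, -0.7, 0.2]
finger_gap: 0.0001
gripper_force: 0.2
```

```bash
cat > bar.py <<'E'
from h import *
tgt(*(NC-.0700*EL),.265,15.15)
for c in("side","top"):
    s,X=cloud(c); Q=lw(X.reshape(-1,3)); q=Q[(abs(Q[:,1])<.012)&(Q[:,2]>.115)&(Q[:,2]<.32)&(Q[:,0]<.13)&(Q[:,0]>-.16)]
    for z in np.arange(.12,.31,.03): m=abs(q[:,2]-z)<.015; print(c,z.round(2),m.sum(),np.median(q[m],0).round(4) if m.any() else '')
E
python3 bar.py
```

```text
t 23.2 pos [ 0.4859 -0.3373  0.2653] yaw 15.23 F [ 0.2 -0.7  0.2] gap 0.0001
off now-axes [28.3 -0.1  0.3] off target-axes [28.3 -0.2  0.3] twist [-0.01 -0.01  0.08]
side 0.12 18 [-0.0891  0.0004  0.1228]
side 0.15 30 [-0.0854 -0.0006  0.1526]
side 0.18 29 [-0.0822  0.0017  0.1792]
side 0.21 31 [-0.0751 -0.0007  0.2105]
side 0.24 36 [-0.0719  0.0009  0.2435]
side 0.27 70 [-0.0727  0.0036  0.27  ]
side 0.3 70 [-0.0862 -0.0026  0.2983]
top 0.12 6 [-0.087   0.002   0.1237]
top 0.15 10 [-0.0845 -0.0011  0.148 ]
top 0.18 13 [-0.0786 -0.0016  0.1814]
top 0.21 13 [-7.280e-02 -2.000e-04  2.131e-01]
top 0.24 21 [-0.0677 -0.0019  0.2454]
top 0.27 74 [-0.0843 -0.0007  0.2675]
top 0.3 62 [-8.350e-02 -1.000e-04  2.947e-01]
```

>>> step_arm --offset '[[14,0,0],[14.5,0,0],[13,0,3],[13.5,0,3.5],[12.5,0,7],[12,0,7],[11,0,9],[11,0,9]]' --twist '[[0,0,0],[0,0,0],[0,0,0],[0,0,0],[0,0,0],[0,0,0],[0,0,0],[0,0,0]]' --gripper '[0,0,0,0,0,0,0,0]'

```text
clock: 24.3
eef_pos: [0.4592, -0.2395, 0.2261]
tcp_rot: [-1.908, -2.496, -0.0]
wrist_force: [0.2, 0.0, 0.7]
finger_gap: 0.0002
gripper_force: 0.1
```

```bash
sed -i 's/-.0700\*EL),.265/+.0459*EL),.154/' bar.py; python3 bar.py
```

```text
t 24.3 pos [ 0.4592 -0.2395  0.2261] yaw 15.21 F [0.2 0.  0.7] gap 0.0002
off now-axes [42.8  0.1 72.1] off target-axes [42.8  0.  72.1] twist [-0.01 -0.01  0.06]
side 0.12 13 [-0.0609  0.0028  0.1228]
side 0.15 19 [-0.0282  0.0018  0.1508]
side 0.18 22 [0.0062 0.0028 0.1798]
side 0.21 56 [0.0229 0.0033 0.2147]
side 0.24 72 [0.0125 0.0017 0.2377]
side 0.27 57 [ 0.0137 -0.0048  0.2684]
side 0.3 62 [ 0.017  -0.0014  0.301 ]
top 0.12 1 [ 0.1217 -0.008   0.116 ]
top 0.15 0 
top 0.18 0 
top 0.21 102 [ 0.0287 -0.0006  0.2132]
top 0.24 36 [ 0.0175 -0.0008  0.2298]
top 0.27 6 [ 0.0192 -0.0065  0.2591]
top 0.3 0
```

>>> step_arm --offset '[[9,0,10.5],[9,0,10.5],[7.5,0,12],[7,0,12],[6,0,9],[5,0,9],[4,0,8]]' --twist '[[0,0,0],[0,0,0],[0,0,0],[0,0,0],[0,0,0],[0,0,0],[0,0,0]]' --gripper '[0,0,0,0,0,0,0]'

```text
clock: 25.28
eef_pos: [0.4469, -0.194, 0.1553]
tcp_rot: [-1.908, -2.496, 0.0]
wrist_force: [0.1, -0.2, -0.0]
finger_gap: -0.0
gripper_force: 0.0
```

```bash
sed -i 's/.0459\*EL),.154/.056*EL),.126/' bar.py; python3 bar.py
```

```text
t 25.27 pos [ 0.4469 -0.194   0.1553] yaw 15.23 F [ 0.1 -0.2 -0. ] gap -0.0
off now-axes [ 5.8 -0.1 29.3] off target-axes [ 5.8 -0.1 29.3] twist [-0.   -0.    0.08]
side 0.12 50 [0.0677 0.0024 0.1307]
side 0.15 59 [0.0608 0.0011 0.1506]
side 0.18 62 [ 0.06   -0.0017  0.1817]
side 0.21 48 [ 0.0622 -0.004   0.2117]
side 0.24 66 [ 0.0629 -0.002   0.2399]
side 0.27 43 [0.0845 0.0003 0.2745]
side 0.3 75 [0.0857 0.     0.3009]
top 0.12 74 [ 0.0841 -0.0006  0.1286]
top 0.15 23 [ 0.0632 -0.0011  0.1379]
top 0.18 0 
top 0.21 0 
top 0.24 0 
top 0.27 12 [ 0.0891 -0.0011  0.2779]
top 0.3 30 [8.890e-02 3.000e-04 3.001e-01]
```

>>> step_arm --offset '[[2,0,6],[2,0,5],[1,0,3],[0,0,2],[0,0,1]]' --twist '[[0,0,0],[0,0,0],[0,0,0],[0,0,0],[0,0,0]]' --gripper '[0,0,0,0,0]'

```text
clock: 26.0
eef_pos: [0.4457, -0.1896, 0.1388]
tcp_rot: [-1.908, -2.496, 0.0]
wrist_force: [0.5, 1.1, -1.5]
finger_gap: -0.0003
gripper_force: 0.0
```

>>> step_arm --offset '[[0,0,1.5],[0,0,1.5],[0,0,1.5],[0,0,1.5]]' --twist '[[0,0,0],[0,0,0],[0,0,0],[0,0,0]]' --gripper '[0,0,0,0]'

```text
clock: 26.5
eef_pos: [0.4457, -0.189, 0.1338]
tcp_rot: [1.907, 2.496, -0.0]
wrist_force: [-5.2, 2.9, 15.0]
finger_gap: 0.0001
gripper_force: 7.6
```

>>> step_arm --offset '[[0,0,1.5],[0,0,1.5],[0,0,1.5],[0,0,1],[0,0,0]]' --twist '[[0,0,0],[0,0,0],[0,0,0],[0,0,0],[0,0,0]]' --gripper '[0,0,0,0,0]'

```text
clock: 27.12
eef_pos: [0.4456, -0.1897, 0.1272]
tcp_rot: [-1.908, -2.496, 0.0]
wrist_force: [-1.2, -0.9, 1.0]
finger_gap: -0.0002
gripper_force: 0.0
```

```bash
python3 -c "
from h import *
tgt(*(NC+.056*EL),.126,15.15)
for c in('side','top'):
  s,X=cloud(c); Q=lw(X.reshape(-1,3)); q=Q[(abs(Q[:,1])<.006)&(Q[:,2]>.08)&(Q[:,2]<.13)]
  for l in np.arange(-.08,.11,.02): m=abs(q[:,0]-l)<.01; print(c,l.round(2),m.sum(),np.median(q[m][:,2]).round(4) if m.any() else '')
"
```

```text
t 27.12 pos [ 0.4456 -0.1897  0.1272] yaw 15.2 F [-1.2 -0.9  1. ] gap -0.0002
off now-axes [1.3 0.1 1.2] off target-axes [1.3 0.1 1.2] twist [-0.01 -0.    0.05]
side -0.08 10 0.0951
side -0.06 8 0.0975
side -0.04 9 0.097
side -0.02 11 0.097
side 0.0 10 0.0966
side 0.02 8 0.0959
side 0.04 5 0.0885
side 0.06 26 0.1145
side 0.08 19 0.0983
side 0.1 4 0.107
top -0.08 0 
top -0.06 0 
top -0.04 0 
top -0.02 0 
top 0.0 0 
top 0.02 0 
top 0.04 0 
top 0.06 9 0.1091
top 0.08 32 0.0981
top 0.1 26 0.0989
```

The force fell from 15 N to about 1 N and the bar is level at z ≈ 0.097, so it has snapped shut. I take the hand away.

>>> step_arm --offset '[[0,0,-8],[0,0,-25],[0,0,-40],[0,0,-50],[10,0,-50],[40,0,-20],[50,0,0],[50,0,0],[30,0,0],[0,0,0]]' --twist '[[0,0,0],[0,0,0],[0,0,0],[0,0,0],[0,0,0],[0,0,0],[0,0,0],[0,0,0],[0,0,0],[0,0,0]]' --gripper '[0,0,0,0,0,0,0,0,0,0]'

```text
clock: 28.48
eef_pos: [0.3977, -0.0139, 0.3211]
tcp_rot: [1.902, 2.499, -0.001]
wrist_force: [0.7, -0.2, 0.6]
finger_gap: -0.0003
gripper_force: 0.0
```

```bash
python3 -c "
from h import *
s,X=cloud('side'); t,XT=cloud('top')
Q=lw(XT.reshape(-1,3)); q=Q[(abs(Q[:,1])<.006)&(Q[:,2]>.08)&(Q[:,2]<.14)]
for l in np.arange(-.08,.11,.02): m=abs(q[:,0]-l)<.01; print(l.round(2),m.sum(),np.median(q[m][:,2]).round(4) if m.any() else '')
a=cv2.resize(t[165:250,60:420],None,fx=2.2,fy=2.2,interpolation=2); b=cv2.resize(s[100:370,200:400],None,fx=1.45,fy=1.45,interpolation=2)
h=np.zeros((a.shape[0]+b.shape[0],a.shape[1],3),np.uint8); h[:a.shape[0]]=a; h[a.shape[0]:,:b.shape[1]]=b
z=cv2.resize(s[130:205,230:310],None,fx=5,fy=5,interpolation=2); h[a.shape[0]:a.shape[0]+375,340:740]=z[:h.shape[0]-a.shape[0]]
print(h.shape); save(h,'fin.png',1)
print(observe()['clock'],observe()['wrist_force'])
"
```

```text
-0.08 30 0.0982
-0.06 28 0.0966
-0.04 29 0.0978
-0.02 29 0.0968
0.0 28 0.0986
0.02 30 0.0977
0.04 26 0.0975
0.06 6 0.1092
0.08 0 
0.1 0 
(579, 792, 3)
28.575 [-0.62208534 -0.98570366  0.48972061]
```

View pics/fin.png

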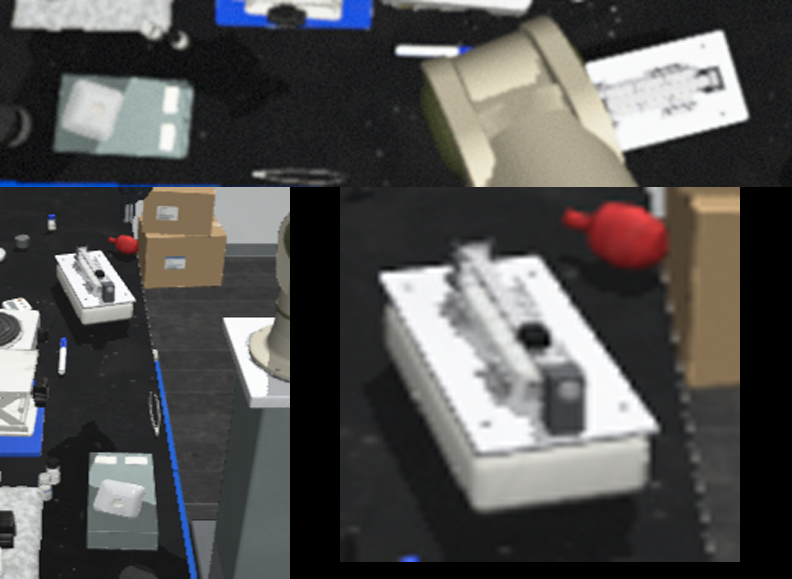

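The keeper lies flat over the case with its thumb pad at (535,335) and its end at the catch (565,385). The rack, weigh boat, tweezers, marker and vials look undisturbed.

```bash
python3 -c "
from plant import arm
print(arm.hand_in())"
```

```text
the job is handed in; nothing more can be done
None
```

The case is seated level in the shaker's nest, the keeper bar is snapped shut under the catch, the hand is clear, and the job was handed in at about 28.6 s of the 72 s allowed.

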